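# Turn the reversed battery pack of the air sampler and snap it home

### The arm

A 6-joint arm with a two-finger parallel gripper is mounted at the origin on a cart in front of the work surface, level with it; the furniture and walls round the work are solid. World frame = base frame: x ahead of the robot, y to its left, z up, the work surface at z = 0. Lengths are in m, angles in degrees, forces in N, time in s.
With the tool pointing down it reaches from about 0.4 to 0.825 m from the base axis. Payload 7 kg.
Tool frame: the origin (TCP) lies on the centre line of the jaws, within the pads' length; the fingertips stand 11 mm ahead of it and the grasp point (between the pads) lies 8 mm behind it; z points along the fingers, y is the direction in which the jaws open and shut (so a half turn about z gives the same grasp; the last joint's range is limited). The gripper opens to 88 mm and grips with 3 to 60 N. Pads are 19 mm wide; open, the fingers measure 130 mm over their backs; the gripper's body (78 mm by 193 mm) begins 47 mm behind the grasp point.
Start: joints at [93.054, 20.546, 0.682, 0, -70.136, -16.507], TCP at [0.157, 0.656, 0.208] pointing down, gripper open.
Joint ranges: [-176.03, 176.03], [-82.01, 121.73], [-58.28, 71.71], [-173.87, 95.51], [-174.79, -0.11], [-173.66, 173.66]. Speed limits (degrees/s): [136.94, 136.94, 172.46, 180, 180, 180].

### API

Orientations are given as [roll, pitch, yaw] about the fixed x, y, z axes, in that order (R = Rz(yaw) Ry(pitch) Rx(roll)).
In Python, from plant import ctrl, cams, order gives the robot as it stands.
- The arm moves only by the tool jog_arm, never from a script. Its argument "motion" is a list of rows, each an object with "offset": the shift along the tool's x, y, z in mm, a list of three; "roll": the turn about the tool's z in rad; "hand": the finger opening in mm, from 0 to 87.6. A call has 1 to 20 rows; each row is the pose to reach, as a shift and turn from the pose commanded when the call began, along the tool's axes at that moment; what a row does not reach only later rows make up. A row lasts 1/12 s, in which the tool goes at most 41.7 mm and 7.16 degrees, less where a joint would pass 70% of its speed; a pose out of reach is approached as far as the arm can. A call with a gripper value outside its range is refused whole. The fingers move at their own pace and stop on an object; the grip force is fixed at half the most. Time passes only in rows, so rows that repeat a pose let the fingers close. It gives the time, the measured TCP pose, the force and the opening at its end, in the units of the state.
- ctrl.get_obs(): the state, without advancing time (a new reading comes with each control period).
- cams.snapshot(name): name is "scene" or "top" or "wrist"; returns a dict with "img" (480x640x3 uint8, red, green, blue), "K" (3x3 intrinsics, pixels), "cam_to_world" (4x4, takes a point from camera to world coordinates); the wrist camera has in their place "T_tool_cam" (4x4, takes a point from camera to tool coordinates, whose origin is the TCP and whose axes are the flange's). Camera axes: x right, y down, z forward; pixel columns grow to the right and rows downward; lengths in m; the calibration is good to about 2 mm. A picture is of the moment at which its call begins: read the wrist's pose just before it. There is no depth.
- order.close_job(): hands the job in, once; it reports no verdict.
The state is a dict: "clock": time; "joint_pos": joint angles; "qvel": joint speeds; "tau": joint torques, N m; "tool_pos": TCP position; "orientation": TCP orientation; "force": force on the tool from outside, world axes, zero at the start; "moment": the same for the moment, N m; "opening": finger opening in m.
Only numpy, scipy, OpenCV 4.12 (cv2) and the standard library are available. Lean on these libraries where they do the work, as an engineer would, in place of code of your own. Each camera call takes 0.05 s, during which the arm holds its last target. There are 200 camera calls.

### The job

One of the two battery packs of the portable air sampler was put in the wrong way round, so it stands proud of the deck instead of being clipped in. Take it out, turn it end for end so that its orange stripe lies at the same end as the orange stripes on the deck, and press it down into its bay until the spring clips at both ends snap over its tabs and it sits fully home like its neighbour; then stop pressing and let go. Press gently, do not ram it down, and leave the neighbour pack and the other things where they are.

Things in the scene. Friction and masses are not known exactly. Their poses are not given: they have to be found in the camera images.
- sampler: portable air sampler fixed on the bench. Origin on the bench under the middle of its white battery deck (180 mm in x, 152 in y, flat top 70 mm above the bench); z up, x away from its sloping grey control panel (which reaches to x = -129 mm, lower than the deck), y to the left, to the grey pump housing (y = 76 to 156 mm) with a round perforated metal head, top 87 mm above the bench
- bay_left (a point): middle of the mouth, at deck height, of the battery bay next to the pump housing (y = +42 mm from the sampler's origin). Each bay is an open pocket 107 mm (sampler x) by 49 mm (sampler y), 40 mm deep; coding keys on its floor (two in the far corners, one in the middle of the near end) stop a pack that is the wrong way round 21 mm above home
- bay_right (a point): middle of the mouth, at deck height, of the other, equal battery bay (y = -42 mm from the sampler's origin)
- deck_mark (a point): point on the deck between the two orange stripes, one beyond the far (+x) end of each bay, 79 mm from the bay's middle; each pack's orange stripe belongs at this end
- pack_reversed: battery pack to be turned, loose, about 0.26 kg, at the start the wrong way round in either bay, 21 mm proud. Origin at the middle of its underside, z up, x along its length to its orange stripe. Black body 104 (x) by 46 (y) by 38 mm high, chamfered below, 1.5 mm play each way in the bay; grey cap on it 112 by 52 mm, 38 to 46 mm up. Home: cap on the deck, origin 32 mm above the bench
- pack_reversed_grip (a point): a point to grasp this pack: on the middle line of the black upright grip bar on its cap, 67 mm above its underside. The bar is 70 mm long (pack x), 24 mm wide (pack y), from 46 to 72 mm above the underside; take it across its width from above
- pack_reversed_mark (a point): middle of the orange stripe across the cap of the pack to be turned: 47 mm from its middle along its +x, 46 mm above its underside
- pack_reversed_tab (a point): outer end of the tab at the striped end of this pack's cap, x = +62 mm; the tab is 24 mm wide, 38 to 43 mm above the underside; an equal one is at x = -62 mm. The clips touch the tabs from about 18 mm above home; pressing past them takes a peak of 9 to 18 N some 8 mm above home, then they snap in and draw the pack down until its cap meets the deck. Its weight alone does not do it
- pack_seated: the other battery pack, of the same make, rightly seated and clipped in the other bay; axes and origin as for the first. It must stay as it is
- clip_left_far (a joint): spring clip of bent steel strip, 20 mm wide, standing 22 mm above the deck at the far (+x) end of the left bay; its nose, 9.5 mm above the deck, reaches over the pack's tab and gives way outwards. Angle in rad: 0 = at rest (closed over the tab), grows as it is pushed outwards, about 0.1 to 0.2 as a tab passes it; it springs back by itself
- clip_left_near (a joint): the same spring clip at the near (-x) end of the left bay
- clip_right_far (a joint): the same spring clip at the far (+x) end of the right bay
- clip_right_near (a joint): the same spring clip at the near (-x) end of the right bay
- beaker_1l: bystander: clear plastic beaker, 130 mm wide, 148 mm high, to the right of the sampler; origin under its middle
- bottle_small: bystander: clear bottle with blue cap, 69 mm wide, 117 mm high, to the right behind; origin under its middle
- tip_box: bystander: clear box of pipette tips with a lid, 99 by 127 by 96 mm, to the left; origin under its middle
- carton_small: bystander: small blue and white carton, 34 by 79 by 46 mm, to the right in front; origin under its middle
Things that resemble listed ones, but are neither listed nor needed, are in the scene too. Leave any pink or yellow look-alike of the pack_reversed alone.

How it is judged (in metres and radians):
On the way:
1. the reversed pack is lifted clear of its bay, its underside above the deck (z of pack_reversed in the frame of sampler above 0.073 m), for 0.2 s.
At the end, for the whole second after the job is handed in: the pack that was reversed is fully home in its bay (cap within 2.5 mm of the deck, level within 0.03 rad), its orange stripe at the end of the orange stripe on the deck, all four spring clips closed (under 0.07 rad), the neighbour pack still home, everything at rest and released (z of each of pack_reversed, pack_seated in the frame of sampler below 0.0345 m and x of pack_reversed_mark in the frame of sampler above 0.035 m and angle between pack_reversed's own z axis and vertical below 0.03 rad and value of joint each of clip_left_far, clip_left_near, clip_right_far, clip_right_near below 0.07 rad and linear speed of pack_reversed below 0.02 m/s); the robot touches nothing.
It fails at once if the pack is rammed down or pressed far harder than the clips need (contact force between it and the sampler above 60 N) (contact force between pack_reversed and sampler above 60 N).
It fails at once if the neighbour pack is moved by more than 8 mm (distance of pack_seated from where it was at the start of the episode above 0.008 m).
It fails at once if a bystander is moved by more than 30 mm (distance of any of beaker_1l, bottle_small, tip_box, carton_small from where it was at the start of the episode above 0.03 m).
It also fails if it takes over 48 s, if anything falls off the work surface, if the arm or the gripper's body presses on something with over 40 N, if the wrist force passes 120 N, or if a joint passes its speed limit or range.

## Working session

There is one attempt and no reset: what is moved stays moved. The work goes in short steps, Python scripts to look and compute and a tool call to move; the robot and the scene stay as the last step left them, time stands still between calls to the robot, and variables do not carry over. Pictures are saved under pics/ and viewed, about 8 in all and at most 12, crops included, and the job is handed in when it is done.

Besides the shell and the picture viewer there is one more tool, called after ">>>" in YAML: its name, and indented under it one key for each argument. jog_arm: Moves the arm, as the interface text tells. Its arguments: {"type":"object","properties":{"motion":{"type":"array"}},"required":["motion"]}

```bash
mkdir -p pics
python3 - <<'E'
from plant import ctrl,cams
import cv2,pickle,numpy as np
o=ctrl.get_obs();print(o)
d={}
for n in("scene","top","wrist"):
    s=cams.snapshot(n);d[n]=s;cv2.imwrite(f"pics/{n}0.png",s["img"][...,::-1])
    print(n,np.round(s["K"],1).tolist(),np.round(s.get("cam_to_world",s.get("T_tool_cam")),3).tolist())
pickle.dump((o,d),open("s0.pkl","wb"))
E
```

```text
{'clock': 0.0, 'joint_pos': array([ 9.30548479e+01,  2.05908849e+01,  6.33718763e-01, -2.11111365e-02,
       -7.01356876e+01, -1.65072003e+01]), 'qvel': array([-0.06356471,  0.08034287, -0.07406803, -0.00532462, -0.01547162,
        0.02120835]), 'tau': array([ 1.87737322e-03, -5.82724893e+01,  2.93054867e+01,  6.99725121e+00,
        6.98770760e-03, -1.58933394e-04]), 'tool_pos': array([0.15692773, 0.65596582, 0.20662539]), 'orientation': array([ 1.79905334e+02, -7.35792183e-03, -1.34595358e+01]), 'force': array([ 0.21299044, -0.92782551,  0.18727894]), 'moment': array([-0.04505334, -0.00510942, -0.04233706]), 'opening': 0.08748446204375077}
scene [[574.6, 0.0, 316.3], [0.0, 574.6, 235.5], [0.0, 0.0, 1.0]] [[0.64, -0.538, 0.549, -0.474], [-0.769, -0.435, 0.469, -0.868], [-0.013, -0.722, -0.692, 1.345], [0.0, 0.0, 0.0, 1.0]]
top [[597.8, 0.0, 329.1], [0.0, 597.8, 248.1], [0.0, 0.0, 1.0]] [[0.025, -0.983, 0.182, 0.206], [-1.0, -0.026, 0.0, -0.039], [0.005, -0.182, -0.983, 1.911], [0.0, 0.0, 0.0, 1.0]]
wrist [[424.5, 0.0, 322.5], [0.0, 424.5, 231.1], [0.0, 0.0, 1.0]] [[-0.001, -0.961, -0.276, 0.074], [1.0, -0.001, 0.001, 0.0], [-0.001, -0.276, 0.961, -0.177], [0.0, 0.0, 0.0, 1.0]]
```

View pics/top0.png

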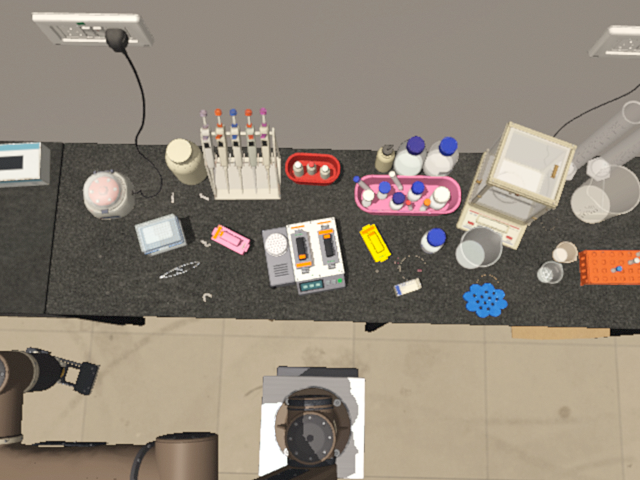

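View pics/scene0.png

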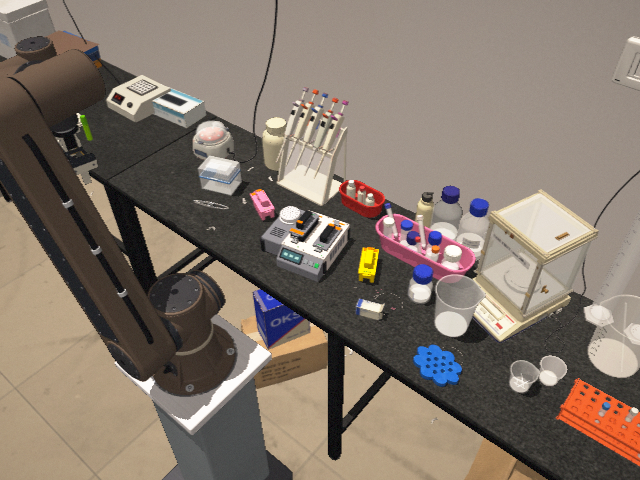

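Views: top shows the sampler at about (305,252); the left pack (301,250) has its stripe near (302,265), while the right pack (327,245) has it at the far end. Zooming in.

```bash
cat > h.py <<'E'
import numpy as np
def ray(s,uv,z,T=None):
    T=s["cam_to_world"] if T is None else T
    d=T[:3,:3]@np.linalg.inv(s["K"])@np.array([uv[0],uv[1],1.]);o=T[:3,3]
    return o+d*(z-o[2])/d[2]
E
python3 - <<'E'
import pickle,cv2,numpy as np
from h import *
o,d=pickle.load(open("s0.pkl","rb"))
s=d["top"];im=s["img"]
a=cv2.resize(im[210:300,255:355],None,fx=6,fy=6,interpolation=cv2.INTER_CUBIC)
cv2.imwrite("pics/topc.png",a[...,::-1])
hsv=cv2.cvtColor(im,cv2.COLOR_RGB2HSV)
m=cv2.inRange(hsv,(5,150,150),(20,255,255));m[:,:255]=0;m[:,355:]=0;m[:205]=0;m[300:]=0
n,_,st,c=cv2.connectedComponentsWithStats(m)
for i in range(1,n):
    if st[i,4]>3: print(st[i],c[i],ray(s,c[i],.07)[:2],ray(s,c[i],.1)[:2])
E
```

```text
[318 222   9   2   9] [322.         222.33333333] [ 0.62845493 -0.01426267] [ 0.62157824 -0.01466304]
[292 227   6   1   6] [294.5 227. ] [0.61109232 0.07195607] [0.60449853 0.07015085]
[299 226   4   1   4] [300.5 226. ] [0.61481693 0.05316724] [0.60816245 0.05166817]
[319 229  14  10  67] [325.76119403 232.79104478] [ 0.5950495  -0.02702238] [ 0.58871711 -0.02721483]
[299 254   7   5  25] [302.16 256.08] [0.51880754 0.04470785] [0.51371745 0.04334662]
[297 262  14   5  44] [303.52272727 263.95454545] [0.49404171 0.03962846] [0.48935515 0.03835   ]
```

View pics/topc.png

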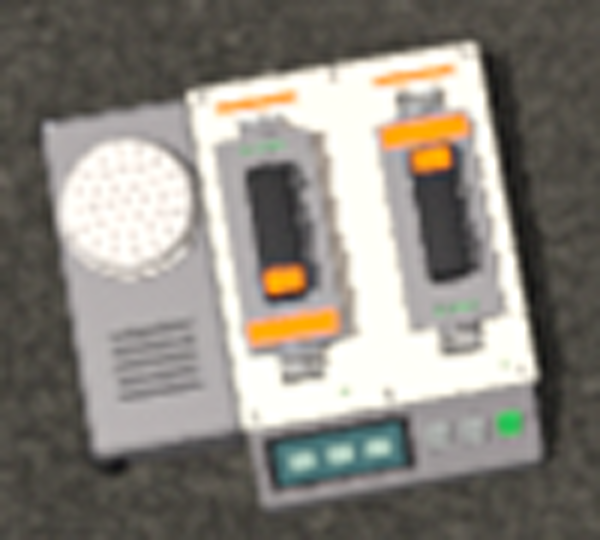

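The left pack is the reversed one, its stripe at the near end, at about (302,264) in the top image. Sampler yaw is about 9°. Moving above it.

>>> jog_arm:
  motion:
    - {"offset": [36, 36, 0], "roll": -0.03, "hand": 87}
    - {"offset": [65, 64, 0], "roll": -0.06, "hand": 87}
    - {"offset": [94, 93, 0], "roll": -0.09, "hand": 87}
    - {"offset": [123, 121, 0], "roll": -0.12, "hand": 87}
    - {"offset": [152, 150, 0], "roll": -0.14, "hand": 87}
    - {"offset": [181, 179, 0], "roll": -0.16, "hand": 87}
    - {"offset": [210, 207, 0], "roll": -0.18, "hand": 87}
    - {"offset": [239, 236, 0], "roll": -0.2, "hand": 87}
    - {"offset": [268, 265, 0], "roll": -0.22, "hand": 87}
    - {"offset": [297, 293, 0], "roll": -0.24, "hand": 87}
    - {"offset": [326, 322, 0], "roll": -0.26, "hand": 87}
    - {"offset": [355, 351, 0], "roll": -0.28, "hand": 87}
    - {"offset": [384, 379, 0], "roll": -0.3, "hand": 87}
    - {"offset": [413, 408, 0], "roll": -0.32, "hand": 87}
    - {"offset": [442, 437, 0], "roll": -0.34, "hand": 87}
    - {"offset": [471, 465, 0], "roll": -0.37, "hand": 87}
    - {"offset": [495, 489, 0], "roll": -0.4, "hand": 87}
    - {"offset": [509, 503, 0], "roll": -0.4, "hand": 87}
    - {"offset": [509, 503, 0], "roll": -0.4, "hand": 87}
    - {"offset": [509, 503, 0], "roll": -0.4, "hand": 87}

```text
clock: 1.82
tool_pos: [0.5351, 0.0477, 0.207]
orientation: [180.0, 0.1, 9.3]
force: [-0.1, 0.3, 1.0]
opening: 0.0871
```

Run:
```python
from plant import ctrl,cams
import cv2,pickle
from scipy.spatial.transform import Rotation as R
from h import *
o=ctrl.get_obs();s=cams.snapshot("wrist")
print(o["clock"],o["tool_pos"],o["orientation"],o["joint_pos"],o["force"])
pickle.dump((o,s),open("s1.pkl","wb"))
im=s["img"];cv2.imwrite("pics/w1.png",im[...,::-1])
T=np.eye(4);T[:3,:3]=R.from_euler("xyz",o["orientation"],degrees=True).as_matrix();T[:3,3]=o["tool_pos"];T=T@s["T_tool_cam"]
hsv=cv2.cvtColor(im,cv2.COLOR_RGB2HSV)
m=cv2.inRange(hsv,(5,150,150),(20,255,255))
n,_,st,c=cv2.connectedComponentsWithStats(m)
for i in range(1,n):
    if st[i,4]>60: print(st[i],c[i].round(1),*[ray(s,c[i],z,T)[:2].round(4) for z in(.07,.078,.099,.125)])
```

```text
1.8167 [0.53510492 0.04766923 0.20699374] [1.79992488e+02 6.23066418e-02 9.30277304e+00] [ 2.59995515e+01  7.62906265e+00 -1.67016486e+01 -1.17433359e-02
 -6.57311272e+01  7.33080581e+01] [-0.05694898  0.28659819  0.95391079]
[406  93  62  12 527] [436.5  98.6] [ 0.6282 -0.0192] [ 0.6277 -0.0172] [ 0.6264 -0.012 ] [ 0.6247 -0.0054]
[288  98  60  11 481] [318.2 103.3] [0.6115 0.0627] [0.6115 0.0626] [0.6113 0.0624] [0.611  0.0622]
[569 133  62  34 911] [599.6 149.7] [ 0.6125 -0.1452] [ 0.6124 -0.14  ] [ 0.6122 -0.1263] [ 0.6118 -0.1093]
[ 406  136   65   20 1075] [437.9 145.5] [ 0.5965 -0.0279] [ 0.5968 -0.0257] [ 0.5976 -0.0198] [ 0.5986 -0.0126]
[613 169  27  21 341] [626.6 178.8] [ 0.5953 -0.1723] [ 0.5957 -0.1664] [ 0.5966 -0.1509] [ 0.5977 -0.1316]
[434 172  27  16 389] [446.7 179.7] [ 0.5732 -0.0403] [ 0.5741 -0.0377] [ 0.5764 -0.031 ] [ 0.5794 -0.0228]
[309 264  27  15 369] [321.9 271.2] [0.4864 0.0397] [0.4895 0.0402] [0.4977 0.0416] [0.5078 0.0432]
[292 276  63  17 810] [323.  284.6] [0.4752 0.037 ] [0.4786 0.0376] [0.4875 0.0391] [0.4985 0.041 ]
```

View pics/w1.png

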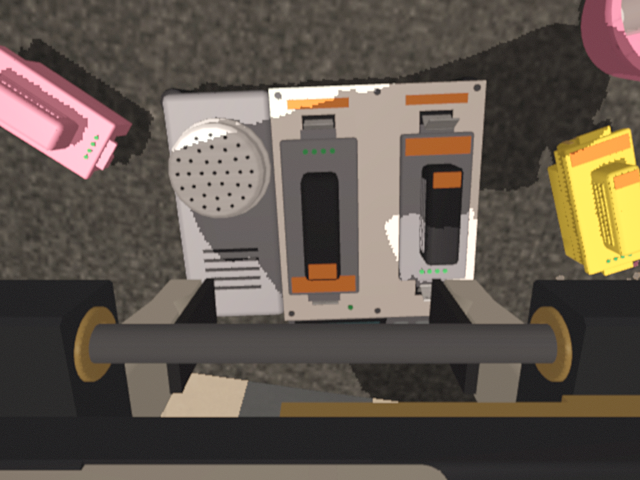

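The wrist view agrees with the top one. The pack centre is about (0.534, 0.048), yaw 11°, from its stripe at (323,285) and the deck marks at (318,103) and (436,99). Descending to grip high enough on the bar to stay clear of the pump head.

>>> jog_arm:
  motion:
    - {"offset": [-1, 0, 15], "roll": -0.03, "hand": 60}
    - {"offset": [-1, 0, 35], "roll": -0.03, "hand": 60}
    - {"offset": [-1, 0, 55], "roll": -0.03, "hand": 60}
    - {"offset": [-1, 0, 70], "roll": -0.03, "hand": 60}
    - {"offset": [-1, 0, 80], "roll": -0.03, "hand": 60}
    - {"offset": [-1, 0, 87], "roll": -0.03, "hand": 60}
    - {"offset": [-1, 0, 91], "roll": -0.03, "hand": 60}
    - {"offset": [-1, 0, 91], "roll": -0.03, "hand": 60}
    - {"offset": [-1, 0, 91], "roll": -0.03, "hand": 60}
    - {"offset": [-1, 0, 91], "roll": -0.03, "hand": 40}
    - {"offset": [-1, 0, 91], "roll": -0.03, "hand": 20}
    - {"offset": [-1, 0, 91], "roll": -0.03, "hand": 10}
    - {"offset": [-1, 0, 91], "roll": -0.03, "hand": 10}
    - {"offset": [-1, 0, 91], "roll": -0.03, "hand": 10}
    - {"offset": [-1, 0, 91], "roll": -0.03, "hand": 10}
    - {"offset": [-1, 0, 91], "roll": -0.03, "hand": 10}

```text
clock: 3.2
tool_pos: [0.5341, 0.0487, 0.1166]
orientation: [-180.0, -0.0, 11.2]
force: [-0.2, 0.2, 0.4]
opening: 0.019
```

>>> jog_arm:
  motion:
    - {"offset": [0, 0, 0], "roll": 0, "hand": 10}
    - {"offset": [0, 0, 0], "roll": 0, "hand": 10}
    - {"offset": [0, 0, 0], "roll": 0, "hand": 10}

```text
clock: 3.45
tool_pos: [0.534, 0.0487, 0.1165]
orientation: [180.0, 0.0, 11.2]
force: [-0.5, 0.2, 0.0]
opening: 0.01
```

Run:
```python
from plant import ctrl,cams
import cv2
o=ctrl.get_obs();print(o["clock"],o["tool_pos"],o["opening"])
w=cams.snapshot("wrist")["img"][80:480];t=cams.snapshot("scene")["img"][180:300,230:390]
t=cv2.resize(t,(533,400),interpolation=cv2.INTER_CUBIC)
cv2.imwrite("pics/g1.png",cv2.resize(cv2.hconcat([w,t]),(800,273))[...,::-1])
```

```text
3.45 [0.53403776 0.04867428 0.11652488] 0.010036421071236385
```

View pics/g1.png

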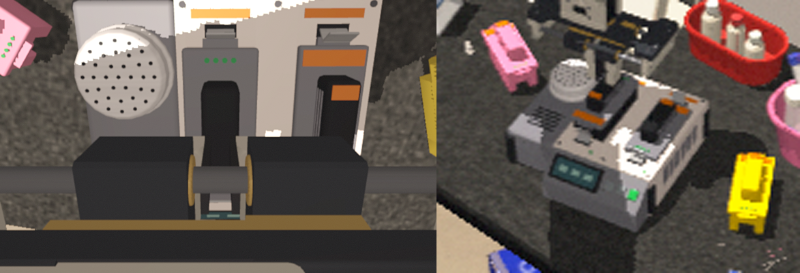

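The fingers shut to 10 mm, so they don't hold the bar. Checking where bar and fingertips are by projecting the expected points.

Run:
```python
from plant import ctrl,cams
import cv2,numpy as np
s=cams.snapshot("scene");im=s["img"]
W=np.linalg.inv(s["cam_to_world"])
def pr(p):
    q=s["K"]@(W[:3,:3]@np.array(p)+W[:3,3]);return q[:2]/q[2]
x0,y0,f=250,160,6
a=cv2.resize(im[y0:y0+100,x0:x0+125],None,fx=f,fy=f,interpolation=cv2.INTER_CUBIC)[...,::-1].copy()
c,sn=np.cos(np.radians(11)),np.sin(np.radians(11))
def L(x,y,z):return [.5338+c*x-sn*y,.0478+sn*x+c*y,z]
def dot(p,col):
    u=((pr(p)-[x0,y0]+.5)*f).astype(int);cv2.circle(a,tuple(map(int,u)),4,col,1)
for x in(-.035,.035):
    for y in(-.012,.012): dot(L(x,y,.125),(0,255,0))
for x in(-.056,.056):
    for y in(-.026,.026): dot(L(x,y,.099),(255,0,255))
dot([.534,.0487,.1055],(0,0,255));dot([.534,.0487,.1245],(255,0,0))
for x in(-.09,.09):
    for y in(-.076,.076): dot(L(x,y-.042,.07),(255,255,0))
cv2.imwrite("pics/s2.png",a)
```

```text
(no output)
```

View pics/s2.png

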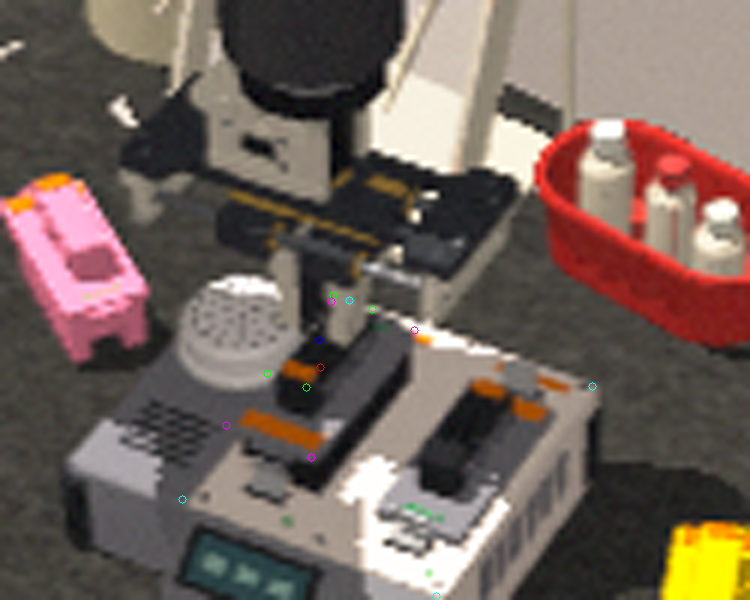

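The scene view suggests the fingertips, near (345,345) in the crop, are only about at the bar's top. I'll open, go 5 mm lower while watching the force, and close again.

>>> jog_arm:
  motion:
    - {"offset": [0, 0, 0], "roll": 0, "hand": 60}
    - {"offset": [0, 0, 0], "roll": 0, "hand": 60}
    - {"offset": [0, 0, 0], "roll": 0, "hand": 60}
    - {"offset": [0, 0, 0], "roll": 0, "hand": 60}
    - {"offset": [0, 0, 2], "roll": 0, "hand": 60}
    - {"offset": [0, 0, 4], "roll": 0, "hand": 60}
    - {"offset": [0, 0, 5], "roll": 0, "hand": 60}
    - {"offset": [0, 0, 5], "roll": 0, "hand": 60}
    - {"offset": [0, 0, 5], "roll": 0, "hand": 60}

```text
clock: 4.35
tool_pos: [0.534, 0.0486, 0.1114]
orientation: [180.0, 0.0, 11.2]
force: [-0.6, -0.0, 0.2]
opening: 0.0589
```

Run:
```python
from plant import ctrl,cams
import cv2,numpy as np
s=cams.snapshot("scene");im=s["img"]
a=cv2.resize(im[190:250,265:345],None,fx=7,fy=7,interpolation=cv2.INTER_CUBIC)
w=cams.snapshot("wrist")["img"]
w=cv2.resize(w,(240,180));w=cv2.copyMakeBorder(w,0,240,0,0,cv2.BORDER_CONSTANT)
cv2.imwrite("pics/s3.png",cv2.hconcat([a,w])[...,::-1])
print(ctrl.get_obs()["force"])
```

```text
[0.5347106  0.45792177 0.43072173]
```

View pics/s3.png

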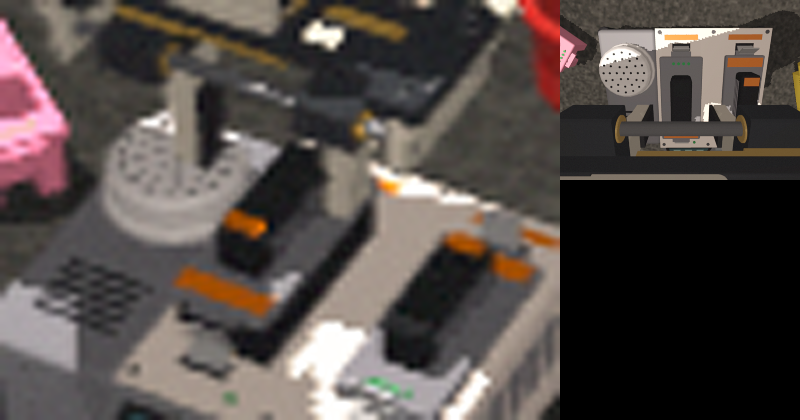

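With 60 mm open the fingers straddle the pack: the tips at (188,165) and (350,215) appear about 11 mm higher than nominal. There is no contact force. I'll go 6 mm lower and close.

>>> jog_arm:
  motion:
    - {"offset": [0, 0, 2], "roll": 0, "hand": 60}
    - {"offset": [0, 0, 4], "roll": 0, "hand": 60}
    - {"offset": [0, 0, 6], "roll": 0, "hand": 60}
    - {"offset": [0, 0, 6], "roll": 0, "hand": 45}
    - {"offset": [0, 0, 6], "roll": 0, "hand": 30}
    - {"offset": [0, 0, 6], "roll": 0, "hand": 16}
    - {"offset": [0, 0, 6], "roll": 0, "hand": 16}
    - {"offset": [0, 0, 6], "roll": 0, "hand": 16}
    - {"offset": [0, 0, 6], "roll": 0, "hand": 16}
    - {"offset": [0, 0, 6], "roll": 0, "hand": 16}
    - {"offset": [0, 0, 6], "roll": 0, "hand": 16}

```text
clock: 5.37
tool_pos: [0.5344, 0.0489, 0.1063]
orientation: [-180.0, -0.1, 11.2]
force: [-2.7, 2.3, 7.5]
opening: 0.017
```

>>> jog_arm:
  motion:
    - {"offset": [0, 0, -4], "roll": 0, "hand": 56}
    - {"offset": [0, 0, -4], "roll": 0, "hand": 56}
    - {"offset": [0, 0, -4], "roll": 0, "hand": 56}
    - {"offset": [0, 0, -4], "roll": 0, "hand": 56}
    - {"offset": [0, 0, -4], "roll": 0, "hand": 56}
    - {"offset": [0, 0, -4], "roll": 0, "hand": 56}

```text
clock: 5.87
tool_pos: [0.534, 0.0486, 0.1094]
orientation: [180.0, 0.0, 11.2]
force: [0.6, 0.3, 0.2]
opening: 0.0515
```

Run:
```python
from plant import ctrl,cams
import cv2,pickle
from scipy.spatial.transform import Rotation as R
from h import *
o=ctrl.get_obs();s=cams.snapshot("wrist");t=cams.snapshot("top")
print(o["clock"],o["tool_pos"],o["orientation"],o["force"],o["opening"])
pickle.dump((o,s,t),open("s4.pkl","wb"))
a=cv2.resize(t["img"][215:285,260:350],(720,560),interpolation=cv2.INTER_CUBIC)
cv2.imwrite("pics/t4.png",a[...,::-1])
# project: tips and bar corners into top crop
W=np.linalg.inv(t["cam_to_world"])
for nm,p in dict(tcpxy_z100=[.534,.0487,.100],tcpxy_z125=[.534,.0487,.125],wrist=[.534,.0487,.25]).items():
    q=t["K"]@(W[:3,:3]@np.array(p)+W[:3,3]);q=q[:2]/q[2];print(nm,((q-[260,215]+.5)*8).round(1))
```

```text
5.8667 [0.53396568 0.04859508 0.10940157] [1.79995604e+02 1.77238555e-02 1.11830114e+01] [0.56671931 0.27036883 0.20640217] 0.05153892514837276
tcpxy_z100 [329.1 280.3]
tcpxy_z125 [326.4 268.6]
wrist [311.3 204.4]
```

View pics/t4.png

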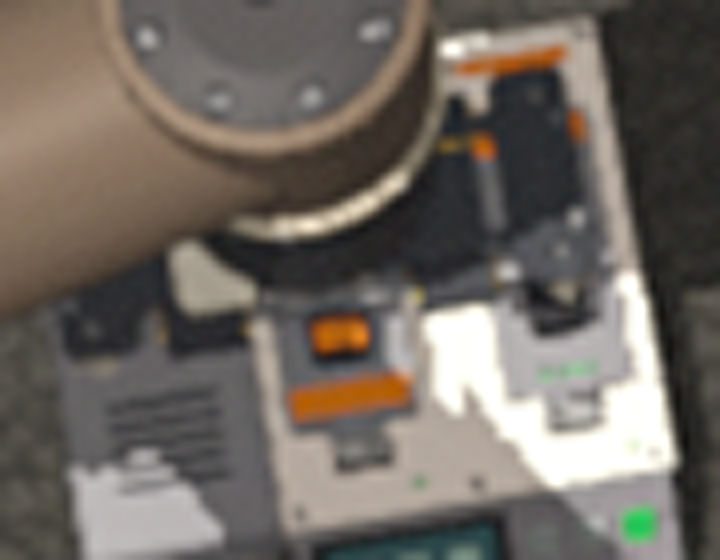

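The top view shows the pack undisturbed, its stripe at crop (350,398), and the gripper centred over it. The tips must be shorter than stated, so I'll go down in small steps, watching the force.

>>> jog_arm:
  motion:
    - {"offset": [0, 0, 0], "roll": 0, "hand": 60}
    - {"offset": [0, 0, 2], "roll": 0, "hand": 60}
    - {"offset": [0, 0, 4], "roll": 0, "hand": 60}
    - {"offset": [0, 0, 6], "roll": 0, "hand": 60}
    - {"offset": [0, 0, 8], "roll": 0, "hand": 60}
    - {"offset": [0, 0, 9], "roll": 0, "hand": 60}
    - {"offset": [0, 0, 9], "roll": 0, "hand": 60}
    - {"offset": [0, 0, 9], "roll": 0, "hand": 60}

```text
clock: 6.63
tool_pos: [0.534, 0.0487, 0.1005]
orientation: [180.0, 0.0, 11.2]
force: [0.4, 0.1, -0.1]
opening: 0.06
```

>>> jog_arm:
  motion:
    - {"offset": [0, 0, 0], "roll": 0, "hand": 50}
    - {"offset": [0, 0, 0], "roll": 0, "hand": 40}
    - {"offset": [0, 0, 0], "roll": 0, "hand": 32}
    - {"offset": [0, 0, 0], "roll": 0, "hand": 28}
    - {"offset": [0, 0, 0], "roll": 0, "hand": 22}
    - {"offset": [0, 0, 0], "roll": 0, "hand": 18}
    - {"offset": [0, 0, 0], "roll": 0, "hand": 16}
    - {"offset": [0, 0, 0], "roll": 0, "hand": 16}
    - {"offset": [0, 0, 0], "roll": 0, "hand": 16}
    - {"offset": [0, 0, 0], "roll": 0, "hand": 16}

```text
clock: 7.47
tool_pos: [0.5341, 0.0486, 0.1006]
orientation: [180.0, -0.0, 11.2]
force: [0.1, -0.9, 0.7]
opening: 0.0235
```

It now holds the bar at 23.5 mm, but only about 6 mm deep. I'll open slightly and go 8 mm deeper for a firm hold.

>>> jog_arm:
  motion:
    - {"offset": [0, 0, 0], "roll": 0, "hand": 38}
    - {"offset": [0, 0, 0], "roll": 0, "hand": 38}
    - {"offset": [0, 0, 0], "roll": 0, "hand": 38}
    - {"offset": [0, 0, 2], "roll": 0, "hand": 38}
    - {"offset": [0, 0, 4], "roll": 0, "hand": 38}
    - {"offset": [0, 0, 6], "roll": 0, "hand": 38}
    - {"offset": [0, 0, 8], "roll": 0, "hand": 38}
    - {"offset": [0, 0, 8], "roll": 0, "hand": 30}
    - {"offset": [0, 0, 8], "roll": 0, "hand": 22}
    - {"offset": [0, 0, 8], "roll": 0, "hand": 16}
    - {"offset": [0, 0, 8], "roll": 0, "hand": 16}
    - {"offset": [0, 0, 8], "roll": 0, "hand": 16}
    - {"offset": [0, 0, 8], "roll": 0, "hand": 16}

```text
clock: 8.55
tool_pos: [0.5341, 0.0486, 0.0925]
orientation: [180.0, -0.0, 11.2]
force: [0.0, -0.7, -1.3]
opening: 0.0237
```

Gripped. Lifting 65 mm slowly.

>>> jog_arm:
  motion:
    - {"offset": [0, 0, -2], "roll": 0, "hand": 16}
    - {"offset": [0, 0, -5], "roll": 0, "hand": 16}
    - {"offset": [0, 0, -9], "roll": 0, "hand": 16}
    - {"offset": [0, 0, -14], "roll": 0, "hand": 16}
    - {"offset": [0, 0, -20], "roll": 0, "hand": 16}
    - {"offset": [0, 0, -26], "roll": 0, "hand": 16}
    - {"offset": [0, 0, -32], "roll": 0, "hand": 16}
    - {"offset": [0, 0, -38], "roll": 0, "hand": 16}
    - {"offset": [0, 0, -44], "roll": 0, "hand": 16}
    - {"offset": [0, 0, -50], "roll": 0, "hand": 16}
    - {"offset": [0, 0, -55], "roll": 0, "hand": 16}
    - {"offset": [0, 0, -60], "roll": 0, "hand": 16}
    - {"offset": [0, 0, -65], "roll": 0, "hand": 16}
    - {"offset": [0, 0, -70], "roll": 0, "hand": 16}
    - {"offset": [0, 0, -73], "roll": 0, "hand": 16}
    - {"offset": [0, 0, -75], "roll": 0, "hand": 16}
    - {"offset": [0, 0, -75], "roll": 0, "hand": 16}

```text
clock: 9.97
tool_pos: [0.5343, 0.0487, 0.168]
orientation: [-180.0, -0.0, 11.2]
force: [-0.4, -0.1, -2.1]
opening: 0.0238
```

Run:
```python
from plant import ctrl,cams
import cv2
o=ctrl.get_obs();print(o["clock"],o["tool_pos"],o["opening"],o["force"],o["joint_pos"])
s=cams.snapshot("scene")["img"];w=cams.snapshot("wrist")["img"]
a=cv2.resize(s[170:270,240:370],(520,400),interpolation=cv2.INTER_CUBIC)
w=cv2.resize(w,(280,210));w=cv2.copyMakeBorder(w,0,190,0,0,cv2.BORDER_CONSTANT)
cv2.imwrite("pics/l5.png",cv2.hconcat([a,w])[...,::-1])
```

```text
9.9667 [0.53425811 0.04873868 0.16798846] 0.02376551908000889 [-0.4276383  -0.10467543 -2.10913598] [ 2.61629014e+01  9.26341461e+00 -2.01299006e+01  3.73335797e-03
 -6.05718887e+01  7.50206770e+01]
```

View pics/l5.png

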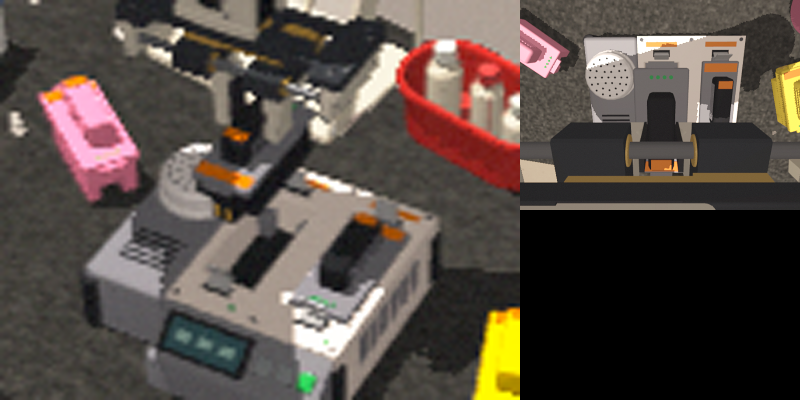

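Lifted clear: empty bay visible, pack held level. Turning 180° (j6 75 → −105°, in range).

>>> jog_arm:
  motion:
    - {"offset": [0, 0, 0], "roll": 0.04, "hand": 16}
    - {"offset": [0, 0, 0], "roll": 0.11, "hand": 16}
    - {"offset": [0, 0, 0], "roll": 0.2, "hand": 16}
    - {"offset": [0, 0, 0], "roll": 0.3, "hand": 16}
    - {"offset": [0, 0, 0], "roll": 0.4, "hand": 16}
    - {"offset": [0, 0, 0], "roll": 0.5, "hand": 16}
    - {"offset": [0, 0, 0], "roll": 0.6, "hand": 16}
    - {"offset": [0, 0, 0], "roll": 0.7, "hand": 16}
    - {"offset": [0, 0, 0], "roll": 0.8, "hand": 16}
    - {"offset": [0, 0, 0], "roll": 0.9, "hand": 16}
    - {"offset": [0, 0, 0], "roll": 1.0, "hand": 16}
    - {"offset": [0, 0, 0], "roll": 1.1, "hand": 16}
    - {"offset": [0, 0, 0], "roll": 1.2, "hand": 16}
    - {"offset": [0, 0, 0], "roll": 1.3, "hand": 16}
    - {"offset": [0, 0, 0], "roll": 1.4, "hand": 16}
    - {"offset": [0, 0, 0], "roll": 1.48, "hand": 16}
    - {"offset": [0, 0, 0], "roll": 1.54, "hand": 16}
    - {"offset": [0, 0, 0], "roll": 1.5708, "hand": 16}
    - {"offset": [0, 0, 0], "roll": 1.5708, "hand": 16}

```text
clock: 11.65
tool_pos: [0.5339, 0.0486, 0.1672]
orientation: [180.0, -0.0, -78.9]
force: [-0.7, -0.3, -2.5]
opening: 0.0237
```

>>> jog_arm:
  motion:
    - {"offset": [0, 0, 0], "roll": 0.04, "hand": 16}
    - {"offset": [0, 0, 0], "roll": 0.11, "hand": 16}
    - {"offset": [0, 0, 0], "roll": 0.2, "hand": 16}
    - {"offset": [0, 0, 0], "roll": 0.3, "hand": 16}
    - {"offset": [0, 0, 0], "roll": 0.4, "hand": 16}
    - {"offset": [0, 0, 0], "roll": 0.5, "hand": 16}
    - {"offset": [0, 0, 0], "roll": 0.6, "hand": 16}
    - {"offset": [0, 0, 0], "roll": 0.7, "hand": 16}
    - {"offset": [0, 0, 0], "roll": 0.8, "hand": 16}
    - {"offset": [0, 0, 0], "roll": 0.9, "hand": 16}
    - {"offset": [0, 0, 0], "roll": 1.0, "hand": 16}
    - {"offset": [0, 0, 0], "roll": 1.1, "hand": 16}
    - {"offset": [0, 0, 0], "roll": 1.2, "hand": 16}
    - {"offset": [0, 0, 0], "roll": 1.3, "hand": 16}
    - {"offset": [0, 0, 0], "roll": 1.4, "hand": 16}
    - {"offset": [0, 0, 0], "roll": 1.48, "hand": 16}
    - {"offset": [0, 0, 0], "roll": 1.54, "hand": 16}
    - {"offset": [0, 0, 0], "roll": 1.5708, "hand": 16}
    - {"offset": [0, 0, 0], "roll": 1.5708, "hand": 16}
    - {"offset": [0, 0, 0], "roll": 1.5708, "hand": 16}

```text
clock: 13.32
tool_pos: [0.534, 0.0486, 0.1674]
orientation: [-180.0, -0.0, -168.7]
force: [0.2, 0.4, -2.4]
opening: 0.0238
```

Run:
```python
from plant import ctrl,cams
import cv2,pickle
o=ctrl.get_obs();print(o["clock"],o["tool_pos"],o["orientation"],o["opening"],o["force"],o["joint_pos"])
s=cams.snapshot("wrist");sc=cams.snapshot("scene")
pickle.dump((o,s,sc),open("s6.pkl","wb"))
a=cv2.resize(sc["img"][170:270,250:350],(320,320),interpolation=cv2.INTER_CUBIC)
w=cv2.resize(s["img"][:330,150:480],(480,480));a=cv2.copyMakeBorder(a,0,160,0,0,cv2.BORDER_CONSTANT)
cv2.imwrite("pics/r6.png",cv2.hconcat([w,a])[...,::-1])
```

```text
13.3167 [0.53396497 0.04863321 0.1673594 ] [-1.79996239e+02 -1.98856058e-02 -1.68700891e+02] 0.023773529985252895 [ 0.15005448  0.36596434 -2.42371961] [ 2.61631181e+01  9.30101544e+00 -2.01702811e+01 -1.68316332e-03
 -6.05488885e+01 -1.04863180e+02]
```

View pics/r6.png

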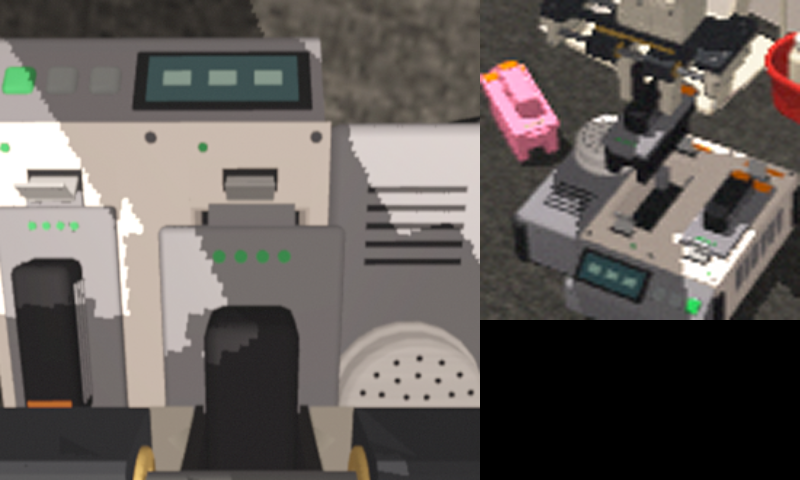

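Turned. The picture shows the green-dotted end now towards the panel and the stripe at the far end. The cap is centred at column 251.5, the bay slot at 249, so the bay is about 1 mm along −tool y, which agrees with my earlier estimate; x agrees. Descending into the bay.

>>> jog_arm:
  motion:
    - {"offset": [0, -1, 5], "roll": 0, "hand": 16}
    - {"offset": [0, -1, 12], "roll": 0, "hand": 16}
    - {"offset": [0, -1, 20], "roll": 0, "hand": 16}
    - {"offset": [0, -1, 28], "roll": 0, "hand": 16}
    - {"offset": [0, -1, 35], "roll": 0, "hand": 16}
    - {"offset": [0, -1, 41], "roll": 0, "hand": 16}
    - {"offset": [0, -1, 45], "roll": 0, "hand": 16}
    - {"offset": [0, -1, 48], "roll": 0, "hand": 16}
    - {"offset": [0, -1, 50], "roll": 0, "hand": 16}
    - {"offset": [0, -1, 52], "roll": 0, "hand": 16}
    - {"offset": [0, -1, 54], "roll": 0, "hand": 16}
    - {"offset": [0, -1, 56], "roll": 0, "hand": 16}
    - {"offset": [0, -1, 58], "roll": 0, "hand": 16}
    - {"offset": [0, -1, 60], "roll": 0, "hand": 16}
    - {"offset": [0, -1, 60], "roll": 0, "hand": 16}

```text
clock: 14.67
tool_pos: [0.5341, 0.0476, 0.1072]
orientation: [-180.0, -0.0, -168.8]
force: [-0.3, 0.9, -2.0]
opening: 0.0235
```

>>> jog_arm:
  motion:
    - {"offset": [0, 0, 1], "roll": 0, "hand": 16}
    - {"offset": [0, 0, 2], "roll": 0, "hand": 16}
    - {"offset": [0, 0, 3], "roll": 0, "hand": 16}
    - {"offset": [0, 0, 4], "roll": 0, "hand": 16}
    - {"offset": [0, 0, 5], "roll": 0, "hand": 16}
    - {"offset": [0, 0, 6], "roll": 0, "hand": 16}
    - {"offset": [0, 0, 7], "roll": 0, "hand": 16}
    - {"offset": [0, 0, 7], "roll": 0, "hand": 16}

```text
clock: 15.33
tool_pos: [0.5341, 0.0477, 0.1003]
orientation: [-180.0, -0.0, -168.8]
force: [-0.2, -0.7, -2.4]
opening: 0.0235
```

>>> jog_arm:
  motion:
    - {"offset": [0, 0, 1], "roll": 0, "hand": 16}
    - {"offset": [0, 0, 2], "roll": 0, "hand": 16}
    - {"offset": [0, 0, 3], "roll": 0, "hand": 16}
    - {"offset": [0, 0, 4], "roll": 0, "hand": 16}
    - {"offset": [0, 0, 5], "roll": 0, "hand": 16}
    - {"offset": [0, 0, 6], "roll": 0, "hand": 16}
    - {"offset": [0, 0, 7], "roll": 0, "hand": 16}
    - {"offset": [0, 0, 8], "roll": 0, "hand": 16}
    - {"offset": [0, 0, 8], "roll": 0, "hand": 16}

```text
clock: 16.08
tool_pos: [0.5341, 0.0476, 0.0923]
orientation: [-180.0, -0.0, -168.8]
force: [0.4, -0.0, -2.9]
opening: 0.0237
```

>>> jog_arm:
  motion:
    - {"offset": [0, 0, 1], "roll": 0, "hand": 16}
    - {"offset": [0, 0, 2], "roll": 0, "hand": 16}
    - {"offset": [0, 0, 3], "roll": 0, "hand": 16}
    - {"offset": [0, 0, 4], "roll": 0, "hand": 16}
    - {"offset": [0, 0, 5], "roll": 0, "hand": 16}
    - {"offset": [0, 0, 6], "roll": 0, "hand": 16}
    - {"offset": [0, 0, 7], "roll": 0, "hand": 16}
    - {"offset": [0, 0, 8], "roll": 0, "hand": 16}
    - {"offset": [0, 0, 8], "roll": 0, "hand": 16}

```text
clock: 16.83
tool_pos: [0.5346, 0.0478, 0.0846]
orientation: [180.0, 0.0, -168.8]
force: [1.7, -0.6, -0.9]
opening: 0.0235
```

Past the keys' height, and the clips are starting to touch. Pressing on in small steps.

>>> jog_arm:
  motion:
    - {"offset": [0, 0, 1], "roll": 0, "hand": 16}
    - {"offset": [0, 0, 2], "roll": 0, "hand": 16}
    - {"offset": [0, 0, 3], "roll": 0, "hand": 16}
    - {"offset": [0, 0, 4], "roll": 0, "hand": 16}
    - {"offset": [0, 0, 4], "roll": 0, "hand": 16}

```text
clock: 17.25
tool_pos: [0.5347, 0.0477, 0.0809]
orientation: [-180.0, 0.0, -168.8]
force: [1.9, 0.7, 2.4]
opening: 0.0236
```

>>> jog_arm:
  motion:
    - {"offset": [0, 0, 1], "roll": 0, "hand": 16}
    - {"offset": [0, 0, 2], "roll": 0, "hand": 16}
    - {"offset": [0, 0, 3], "roll": 0, "hand": 16}
    - {"offset": [0, 0, 4], "roll": 0, "hand": 16}
    - {"offset": [0, 0, 4], "roll": 0, "hand": 16}

```text
clock: 17.67
tool_pos: [0.5343, 0.0477, 0.0764]
orientation: [180.0, 0.0, -168.8]
force: [0.7, 1.4, 0.9]
opening: 0.0237
```

>>> jog_arm:
  motion:
    - {"offset": [0, 0, 1], "roll": 0, "hand": 16}
    - {"offset": [0, 0, 2], "roll": 0, "hand": 16}
    - {"offset": [0, 0, 3], "roll": 0, "hand": 16}
    - {"offset": [0, 0, 3], "roll": 0, "hand": 16}

```text
clock: 18.0
tool_pos: [0.534, 0.0477, 0.0729]
orientation: [180.0, -0.0, -168.8]
force: [3.0, 1.2, -4.1]
opening: 0.024
```

>>> jog_arm:
  motion:
    - {"offset": [0, 0, 0.7], "roll": 0, "hand": 16}
    - {"offset": [0, 0, 1.4], "roll": 0, "hand": 16}
    - {"offset": [0, 0, 2], "roll": 0, "hand": 16}
    - {"offset": [0, 0, 2], "roll": 0, "hand": 16}

```text
clock: 18.33
tool_pos: [0.5342, 0.0476, 0.0716]
orientation: [-180.0, -0.0, -168.8]
force: [0.9, -0.2, -2.1]
opening: 0.0236
```

>>> jog_arm:
  motion:
    - {"offset": [0, 0, 0.5], "roll": 0, "hand": 16}
    - {"offset": [0, 0, 1], "roll": 0, "hand": 16}
    - {"offset": [0, 0, 1.5], "roll": 0, "hand": 16}
    - {"offset": [0, 0, 1.5], "roll": 0, "hand": 16}

```text
clock: 18.67
tool_pos: [0.5343, 0.0477, 0.0715]
orientation: [-180.0, 0.0, -168.8]
force: [-3.7, 2.4, 11.8]
opening: 0.0235
```

Bottomed out at TCP 0.0715, exactly 21 mm below the grasp height, with 12 N. Relieving, opening slightly (pump head nearby) and rising.

>>> jog_arm:
  motion:
    - {"offset": [0, 0, -1], "roll": 0, "hand": 16}
    - {"offset": [0, 0, -1], "roll": 0, "hand": 26}
    - {"offset": [0, 0, -1], "roll": 0, "hand": 32}
    - {"offset": [0, 0, -1], "roll": 0, "hand": 32}
    - {"offset": [0, 0, -1], "roll": 0, "hand": 32}
    - {"offset": [0, 0, -1], "roll": 0, "hand": 32}
    - {"offset": [0, 0, -4], "roll": 0, "hand": 32}
    - {"offset": [0, 0, -8], "roll": 0, "hand": 32}
    - {"offset": [0, 0, -14], "roll": 0, "hand": 34}
    - {"offset": [0, 0, -25], "roll": 0, "hand": 36}
    - {"offset": [0, 0, -40], "roll": 0, "hand": 40}
    - {"offset": [0, 0, -60], "roll": 0, "hand": 50}
    - {"offset": [0, 0, -85], "roll": 0, "hand": 60}
    - {"offset": [0, 0, -110], "roll": 0, "hand": 60}
    - {"offset": [0, 0, -130], "roll": 0, "hand": 60}
    - {"offset": [0, 0, -140], "roll": 0, "hand": 60}
    - {"offset": [-60, 0, -140], "roll": 0, "hand": 60}
    - {"offset": [-60, 0, -140], "roll": 0, "hand": 60}
    - {"offset": [-60, 0, -140], "roll": 0, "hand": 60}

```text
clock: 20.25
tool_pos: [0.5958, 0.0599, 0.2095]
orientation: [-180.0, 0.0, -168.8]
force: [-0.7, 0.1, 0.0]
opening: 0.0599
```

Run:
```python
from plant import ctrl,cams
import cv2
o=ctrl.get_obs();print(o["clock"],o["tool_pos"],o["opening"],o["force"])
s=cams.snapshot("wrist");sc=cams.snapshot("scene")
a=cv2.resize(sc["img"][190:290,250:360],(440,400),interpolation=cv2.INTER_CUBIC)
w=cv2.resize(s["img"][:400,130:490],(360,400))
cv2.imwrite("pics/f7.png",cv2.hconcat([w,a])[...,::-1])
```

```text
20.25 [0.59582191 0.05994296 0.20952964] 0.05994126350859148 [-0.69920668  0.10162347  0.0453319 ]
```

View pics/f7.png

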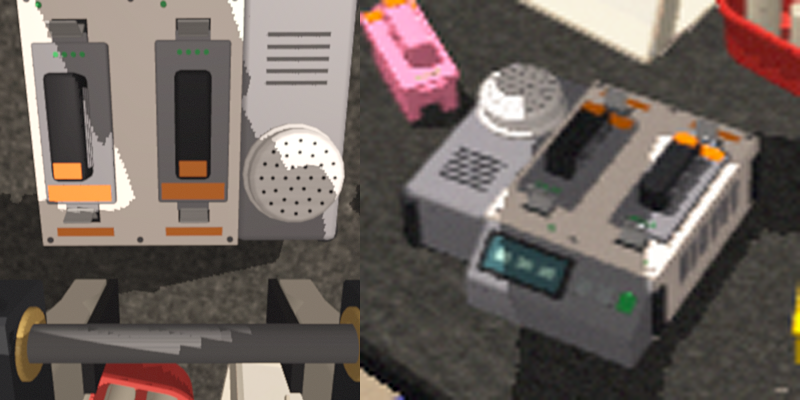

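Both packs look alike: stripe rows about 192 in both, equal stripe widths (65 and 66 px), and the clips over the tabs at both ends. The gripper is clear. Handing in.

```bash
python3 -c "
from plant import order,ctrl
print(order.close_job(), ctrl.get_obs()['clock'])"
```

```text
the job is handed in; nothing more can be done
the job is handed in; nothing more can be done
```

The reversed pack was in the left bay. I lifted it about 75 mm clear, turned it 180°, pressed it home in small steps until the clips snapped in, and let go. I handed the job in at about 20 s; no verdict was given.

**Last checks:**
- **Seating:** the pack bottomed exactly 21 mm below where it had stood, with about 12 N at the wrist at the end. The highest force read at the end of any earlier pressing step was about 2 N, so I did not see the 9 to 18 N clip peak itself.
- **Final pictures:** its stripe is at the deck-stripe end and its stripe matches the neighbour's in row and width. The clips look closed over the tabs at both ends. I judged the clips by eye and did not measure their angles.
- **Clearance:** the gripper is clear of everything and the wrist force is about 0 N. I saw no bystander or neighbour moved, but I did not measure their positions.

**What disagreed:** the fingertips acted about 20 to 30 mm shorter than the stated geometry. The first two closings missed the bar; the second brushed it with about 7.5 N without visibly moving the pack. I found the grip depth by stepping down and watching the force.

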